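# Tip the used heater block into the soak tub

### The arm

A 6-joint arm with a two-finger parallel gripper is mounted at the origin on the work surface. World frame = base frame: x ahead of the robot, y to its left, z up, the work surface at z = 0. Lengths are in mm, angles in degrees, forces in N, time in s.
With the tool pointing down it reaches from about 350 to 850 mm from the base axis. Payload 8.1 kg.
Tool frame: the origin (TCP) lies midway between the tips of the shut fingers; the grasp point (between the pads) lies 19 mm behind it (r.tcp_to_grasp is the distance from the TCP to the grasp point, in mm); z points along the fingers, y is the direction in which the jaws open and shut (so a half turn about z gives the same grasp; the last joint's range is limited). The gripper opens to 85 mm and grips with 20 to 120 N. Pads are 22 mm wide; open, the fingers measure 114 mm over their backs; the gripper's body (76 mm by 85 mm) begins 54 mm behind the grasp point. The pads swing forward as they close: fully open they stand 13 mm farther back than shut.
Start: joints at [65.81, 7.471, 85.268, -0, 87.261, -4.893], TCP at [198.26, 566.302, 231.292] pointing down, gripper open.
Joint ranges: [-169.43, 169.43], [-51.17, 129.36], [1.28, 143.12], [-76.62, 256.62], [0, 156.53], [-152.29, 152.29]. Speed limits (degrees/s): [136.94, 136.94, 159.86, 180, 180, 180].

### API

Orientations are given as [roll, pitch, yaw] about the fixed x, y, z axes, in that order (R = Rz(yaw) Ry(pitch) Rx(roll)).
In Python, from bench import r gives the robot as it stands.
- The arm moves only by the tool jog_arm, never from a script. Its argument "targets" is a list of rows, each a list of 7 numbers: the shift along the tool's x, y, z in m, then the turn, a rotation vector about the tool's x, y, z in rad, then the closure, from 0 (fully open) to 1 (shut). In form: [[dx, dy, dz, wx, wy, wz, claw], ...]. A call has 1 to 5 rows; each row is the pose to reach, as a shift and turn from the pose commanded when the call began, along the tool's axes at that moment; what a row does not reach only later rows make up. A row lasts 1/12 s, in which the tool goes at most 41.7 mm and 7.16 degrees, less where a joint would pass 70% of its speed; a pose out of reach is approached as far as the arm can. A call with a gripper value outside its range is refused whole. The fingers move at their own pace and stop on an object; "newtons" is the grip in N (left out, the last holds). Time passes only in rows, so rows that repeat a pose let the fingers close. It gives the time, the measured TCP pose, the force and the opening at its end, in the units of the state.
- r.sense(): the state, without advancing time (a new reading comes with each control period).
- r.snapshot(name): name is "scene" or "side" or "wrist"; returns a dict with "pixels" (384x512x3 uint8, red, green, blue), "fx", "fy", "cx", "cy" (pixels), "dist" ([k1, k2, p1, p2, k3] as OpenCV has them; the pictures are not rectified), "origin" and "attitude" of the camera in the world. Camera axes: x right, y down, z forward; pixel columns grow to the right and rows downward; lengths in mm; the calibration is good to about 2 mm. A picture is of the moment at which its call begins. There is no depth.
- r.hand_in(): hands the job in, once; it reports no verdict.
The state is a dict: "time": time; "joint_pos": joint angles; "qd": joint speeds; "joint_efforts": joint torques, N m; "tool_pos": TCP position; "tcp_rot": TCP orientation; "ft_force": force on the tool from outside, world axes, zero at the start; "wrist_torque": the same for the moment, N m; "finger_gap": finger opening in mm.
Only numpy, scipy, OpenCV 4.12 (cv2) and the standard library are available. Lean on these libraries where they do the work, as an engineer would, in place of code of your own. Each camera call takes 0.05 s, during which the arm holds its last target.

### The job

Slide the metal heater block with the four wide wells along the raised deck and tip it over the deck's end into the open grey soak tub, so that it lies right down in the tub. It counts as too heavy to lift, so keep it sliding on the deck, and leave the other metal block, the one with many small wells, where it stands.

Things in the scene. Friction and masses are not known exactly. Their poses are not given: they have to be found in the camera images.
- wide_block_center (a point): the block to tip: bare aluminium heater block, 66 x 66 mm, 60 mm high, about 0.75 kg, loose on the deck, with four wide dark wells (26 mm across, two by two) in its top. The point is its centre, 30 mm above its underside; z up, x and y along its sides. It starts within 10 degrees of square to the deck. Push it by its side.
- fine_block_center (a point): the block to leave alone: same metal and size (66 x 66 x 60 mm), but with 25 small dark wells (7 mm across, five by five) in its top. It stands in another row on the deck, about 20 mm or more clear of the wide-well block's straight way to the tub. The point is its centre, 30 mm above its underside.
- deck: fixed deck, flat top, no rim: 360 mm along its x, 400 along its y, top 95 mm above its origin (centre of its underside, on the table; z up). The tub stands at one y end (edges 200 mm from the origin), a closed white box (88 mm high) at the other. Three rows, x about -105, 0, +105 mm, run straight along y to the tub: one block each, a small tube rack (64 mm square, 52 high) in the third.
- tub: fixed open grey plastic soak tub, black mat inside, against the deck's +y or its -y edge (3 mm gap) and square to it. Outside 400 mm along its x, 200 mm along its y, 88 mm high (rim 7 mm below the deck's top), walls and floor 5 mm. Origin: centre of its underside, on the table; axes parallel to the deck's.

How it is judged:
By the outcome, as a careful person would: the job done as asked, in the order asked, and still so for the second after the job is handed in, with the robot touching nothing.
It also fails if it takes over 32 s, if anything falls off the work surface, if the arm or the gripper's body presses on something with over 40 N, if the wrist force passes 120 N, or if a joint passes its speed limit or range.

## Working session

There is one attempt and no reset: what is moved stays moved. The work goes in short steps, Python scripts to look and compute and a tool call to move; the robot and the scene stay as the last step left them, time stands still between calls to the robot, and variables do not carry over. Pictures are saved under pics/ and viewed, and the job is handed in when it is done.

Besides the shell and the picture viewer there is one more tool, called after "Call:" by a JSON object that holds its "op" and its "data", one argument or row to a line. jog_arm: Moves the arm, as the interface text tells. Its arguments: {"type":"object","properties":{"targets":{"type":"array","items":{"type":"array","items":{"type":"number"}}},"newtons":{"type":"number"}},"required":["targets"]}

```bash
mkdir -p pics
python3 - <<'E'
from bench import r
import cv2
print(r.sense())
for n in ["scene","side","wrist"]:
    s=r.snapshot(n)
    cv2.imwrite(f"pics/{n}0.png",cv2.cvtColor(s["pixels"],cv2.COLOR_RGB2BGR))
    import pickle; pickle.dump(s,open(f"{n}0.pkl","wb"))
    print({k:v for k,v in s.items() if k!="pixels"})
E
```

```text
{'time': 0.0, 'joint_pos': array([ 6.58088463e+01,  7.51642244e+00,  8.53305201e+01,  5.99683483e-04,
        8.72602590e+01, -4.89328343e+00]), 'qd': array([-0.01054595, -0.01111861,  0.04696429,  0.11161718,  0.00341691,
        0.04952367]), 'joint_efforts': array([-1.37294483e-03, -5.69413698e+01, -5.00538576e+01, -3.41372024e-04,
        1.52217963e-02,  6.55350300e-05]), 'tool_pos': array([198.03801237, 565.79031677, 230.21882726]), 'tcp_rot': array([-1.79893240e+02, -9.74105980e-03,  1.60702091e+02]), 'ft_force': array([ 0.40319413, -0.70958721, -0.52037351]), 'wrist_torque': array([-0.01928544,  0.04238699,  0.00367   ]), 'finger_gap': 85.33223651962253}
{'fx': 377.7367734498713, 'fy': 377.7367734498713, 'cx': 256.769164669627, 'cy': 186.62856355889295, 'dist': array([0.0026361, 0.       , 0.       , 0.       , 0.       ]), 'origin': array([1048.1751925 , -320.92374623,  756.83647418]), 'attitude': array([-136.83422108,    0.55424622,   56.1524681 ])}
{'fx': 386.0554177045488, 'fy': 386.0554177045488, 'cx': 258.161292147819, 'cy': 192.6831014099082, 'dist': array([-0.07745712,  0.        ,  0.        ,  0.        ,  0.        ]), 'origin': array([331.85489306, 523.42530174, 773.70133897]), 'attitude': array([-139.64600259,   -0.17441908, -156.89769134])}
{'fx': 272.9831750783536, 'fy': 272.9831750783536, 'cx': 249.4136616479689, 'cy': 188.7432653790314, 'dist': array([-0.02334746,  0.        ,  0.        ,  0.        ,  0.        ]), 'origin': array([132.88509632, 590.63031837, 373.08912889]), 'attitude': array([1.63759092e+02, 8.33619347e-02, 7.07682626e+01])}
```

View pics/scene0.png

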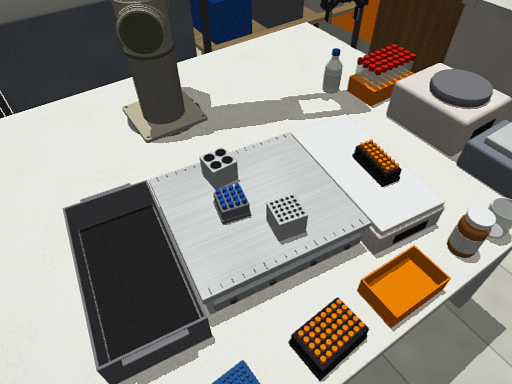

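View pics/side0.png

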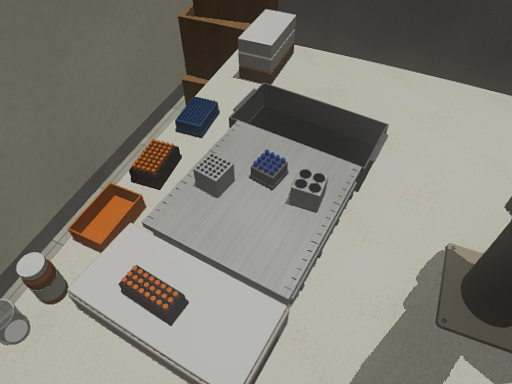

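View pics/wrist0.png

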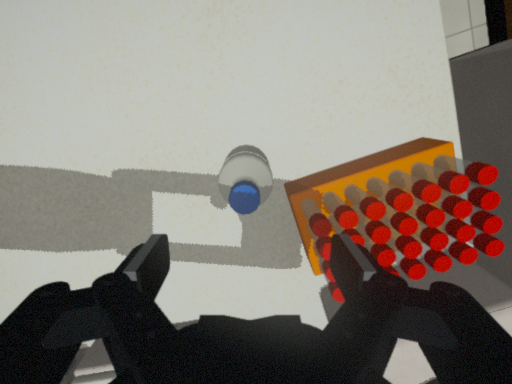

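The scene view shows the wide-well block at about (219,167), the rack at (232,201) and the fine block at (287,215). The tub is at the deck's left end and the white box at its right. I'll enlarge the crops to read the corners.

Run:
```python
import cv2
a=cv2.imread("pics/scene0.png");b=cv2.imread("pics/side0.png")
cv2.imwrite("pics/c1.png",cv2.resize(a[130:310,140:380],None,fx=3.3,fy=3.3,interpolation=cv2.INTER_CUBIC))
cv2.imwrite("pics/c2.png",cv2.resize(b[80:300,140:400],None,fx=2.7,fy=2.7,interpolation=cv2.INTER_CUBIC))
cv2.imwrite("pics/c3.png",cv2.resize(a[140:200,190:250],None,fx=10,fy=10,interpolation=cv2.INTER_CUBIC))
cv2.imwrite("pics/c4.png",cv2.resize(b[155:215,280:340],None,fx=10,fy=10,interpolation=cv2.INTER_CUBIC))
```

```text
(no output)
```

View pics/c1.png

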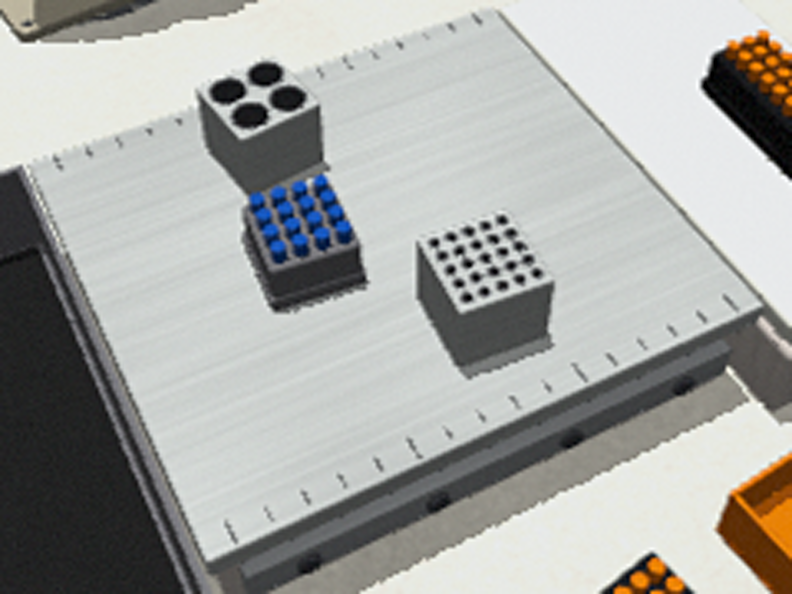

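View pics/c2.png

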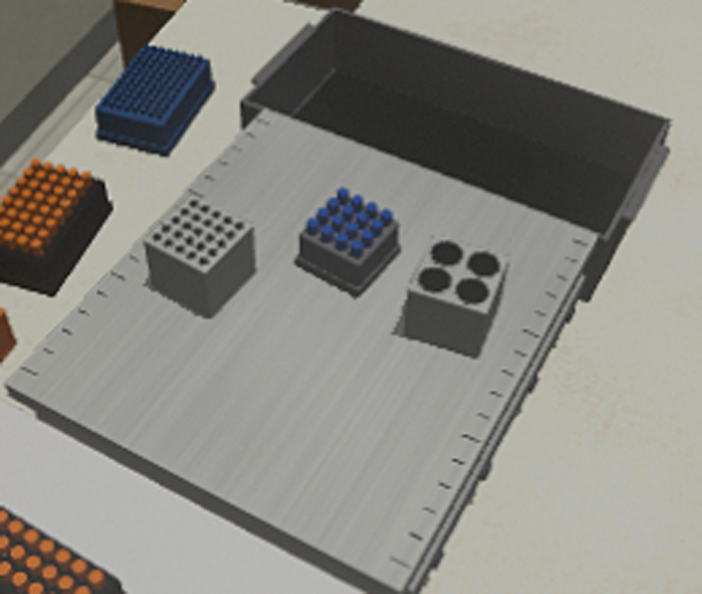

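View pics/c3.png

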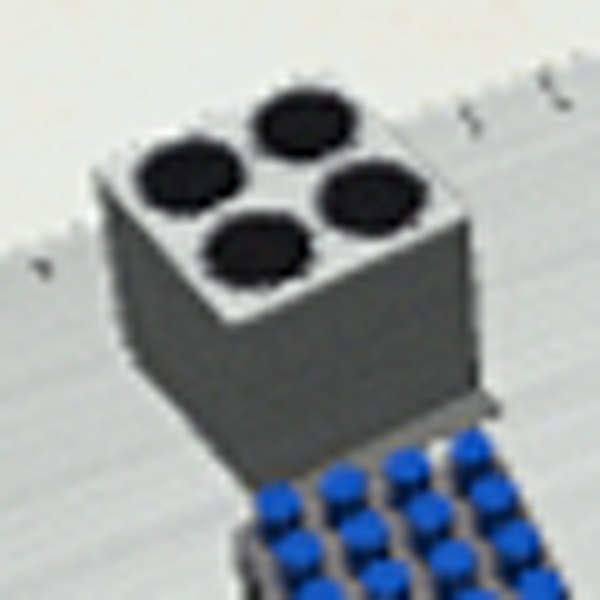

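View pics/c4.png

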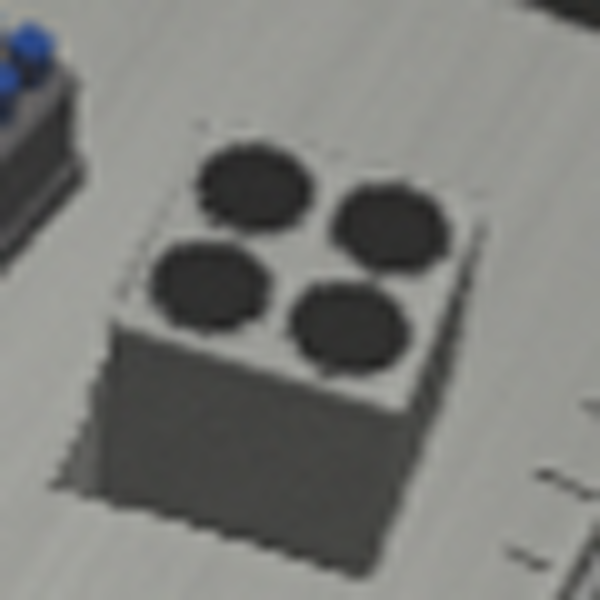

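```bash
cat > h.py <<'E'
import numpy as np,cv2,pickle
from scipy.spatial.transform import Rotation as R
def ray(s,p):
    K=np.array([[s["fx"],0,s["cx"]],[0,s["fy"],s["cy"]],[0,0,1]])
    q=cv2.undistortPoints(np.array(p,float).reshape(-1,1,2),K,s["dist"]).reshape(-1,2)
    d=np.c_[q,np.ones(len(q))]@R.from_euler("xyz",s["attitude"],degrees=True).as_matrix().T
    return s["origin"],d
def onz(s,p,z):
    o,d=ray(s,p); return o+d*((z-o[2])/d[:,2])[:,None]
def crop(p,s,o): return (np.array(p,float)+.5)/s-.5+np.array(o)
E
python3 - <<'E'
from h import *
np.set_printoptions(precision=1,suppress=True)
a=pickle.load(open("scene0.pkl","rb"));b=pickle.load(open("side0.pkl","rb"))
d1=onz(a,crop([(28,163),(210,562),(762,310),(497,10)],3.3,(140,130)),95)
d2=onz(b,crop([(597,233),(265,112),(8,388),(408,592)],2.7,(140,80)),95)
w1=onz(a,crop([(190,176),(305,124),(258,249),(373,197)],10,(190,140)),155)
w2=onz(b,crop([(391,227),(350,328),(255,188),(211,287)],10,(280,155)),155)
f1=onz(a,crop([(417,242),(503,212),(553,280),(467,312)],3.3,(140,130)),155)
f2=onz(b,crop([(253,240),(210,267),(147,240),(192,198)],2.7,(140,80)),155)
rk=onz(a,crop([(244,218),(325,178),(361,250),(276,280)],3.3,(140,130)),135)
for n in "d1 d2 w1 w2 f1 f2 rk".split():
    v=eval(n)[:,:2]; print(n,v.tolist().__repr__() if 0 else v.round(1).tolist(),v.mean(0))
for w in (w1,w2):
    e=np.array([w[1]-w[0],w[3]-w[2]]);print("edge angs",np.degrees(np.arctan2(e[:,1],e[:,0])))
    e=np.array([w[2]-w[0],w[3]-w[1]]);print(np.degrees(np.arctan2(e[:,1],e[:,0])))
for d in (d1,d2):
    for i in range(4):
        e=d[(i+1)%4]-d[i];print(np.linalg.norm(e),np.degrees(np.arctan2(e[1],e[0])))
E
```

```text
d1 [[357.1, -186.6], [714.6, -225.8], [762.1, 163.6], [411.2, 210.2]] [561.3  -9.7]
d2 [[357.3, -187.5], [708.7, -222.9], [752.6, 171.9], [397.0, 209.1]] [553.9  -7.3]
w1 [[432.6, -52.2], [432.0, -20.5], [463.5, -51.3], [463.3, -20.2]] [447.8 -36. ]
w2 [[432.4, -53.6], [431.7, -22.1], [463.5, -52.9], [462.9, -21.4]] [447.6 -37.5]
f1 [[626.1, -21.5], [636.5, 39.2], [698.9, 30.2], [689.0, -28.4]] [662.6   4.9]
f2 [[614.5, -3.8], [633.4, 37.0], [694.9, 30.6], [684.0, -28.2]] [656.7   8.9]
rk [[529.4, -95.2], [528.6, -30.8], [597.1, -45.7], [587.5, -104.4]] [560.7 -69. ]
edge angs [91.1 90.3]
[1.6 0.5]
edge angs [91.2 91.1]
[1.3 1.2]
359.6160190635299 -6.253612338076115
392.22750892197973 83.04355664272953
353.9222101025542 172.42451523064037
400.50290137812084 -97.77010925785974
353.1308137205973 -5.757088188625835
397.1805803209664 83.65301699394416
357.53380430089805 174.02360801211972
398.5281350808121 -95.71234330368416
```

```bash
cat >> h.py <<'E'
DC=np.array([556.,-8.]);TH=np.radians(-6.2)
EX=np.array([np.cos(TH),np.sin(TH)]);EY=np.array([-np.sin(TH),np.cos(TH)])
def d2w(x,y): return DC+x*EX+y*EY
def w2d(p): q=np.array(p[:2])-DC; return q@EX,q@EY
def shift(s,xy,z,yaw=83.8):
    M=R.from_euler("xyz",s["tcp_rot"],degrees=True)
    T=R.from_euler("xyz",[180,0,yaw],degrees=True)
    return M.inv().apply(np.r_[xy,z]-s["tool_pos"])/1000,(M.inv()*T).as_rotvec()
E
cat > st.py <<'E'
import sys
from h import *; from bench import r
np.set_printoptions(precision=4,suppress=True)
s=r.sense(); x,y,z=map(float,sys.argv[1:4])
print(s["time"],s["tool_pos"],s["tcp_rot"],s["ft_force"],s["finger_gap"],"deck",w2d(s["tool_pos"]))
print(*shift(s,d2w(x,y),z))
E
python3 st.py -104.5 32 225
```

```text
0.15 [198.0753 565.9085 230.4491] [-179.9151   -0.006   160.7035] [-0.1053 -0.0975 -0.3088] 85.21298061393418 deck (np.float64(-417.81296237615743), np.float64(531.896068263043))
[-0.4184 -0.4159  0.006 ] [-0.0013  0.0009  1.3422]
```

Call:
{"op": "jog_arm", "data": {
  "targets": [
    [-0.418,-0.416,0,0,0,1.342,0.5],
    [-0.418,-0.416,0,0,0,1.342,0.5],
    [-0.418,-0.416,0,0,0,1.342,0.5],
    [-0.418,-0.416,0,0,0,1.342,0.5],
    [-0.418,-0.416,0,0,0,1.342,0.5]
  ]
}}

```text
time: 0.57
tool_pos: [289.2, 377.0, 230.8]
tcp_rot: [-180.0, 0.0, 124.6]
ft_force: [1.4, -0.7, 0.2]
finger_gap: 42.5
```

```bash
python3 st.py -104.5 32 225
```

```text
0.5667 [289.2147 376.9992 230.8403] [-179.975     0.0114  124.5815] [ 1.4289 -0.733   0.2207] 42.49660867701741 deck (np.float64(-306.80453433747954), np.float64(353.934679714022))
[-0.3759 -0.0571  0.0059] [-0.0003  0.0003  0.7118]
```

Call:
{"op": "jog_arm", "data": {
  "targets": [
    [-0.374,-0.058,0,0,0,0.712,0.5],
    [-0.374,-0.058,0,0,0,0.712,0.5],
    [-0.374,-0.058,0,0,0,0.712,0.5],
    [-0.374,-0.058,0,0,0,0.712,0.5],
    [-0.374,-0.058,0,0,0,0.712,0.5]
  ]
}}

```text
time: 0.98
tool_pos: [380.9, 189.8, 231.3]
tcp_rot: [180.0, -0.0, 88.7]
ft_force: [1.0, -0.3, 0.3]
finger_gap: 42.5
```

```bash
python3 st.py -104.5 32 190
```

```text
0.9833 [380.8689 189.7822 231.2608] [179.9813  -0.0096  88.7458] [ 1.0234 -0.3292  0.3098] 42.515855107062244 deck (np.float64(-195.46707068143613), np.float64(177.71133191222813))
[-0.153   0.0781  0.0413] [ 0.0003 -0.0002  0.0863]
```

Call:
{"op": "jog_arm", "data": {
  "targets": [
    [-0.153,0.078,0.0,0,0,0.087,0.5],
    [-0.153,0.078,0.0,0,0,0.087,0.5],
    [-0.153,0.078,0.0,0,0,0.087,0.5],
    [-0.153,0.078,0.0,0,0,0.087,0.5],
    [-0.153,0.078,0.03,0,0,0.087,0.5]
  ]
}}

```text
time: 1.4
tool_pos: [461.5, 31.6, 206.8]
tcp_rot: [179.4, 0.1, 83.8]
ft_force: [1.5, 0.5, 0.8]
finger_gap: 42.5
```

```bash
python3 st.py -104.5 32 108
python3 - <<'E'
from bench import r
import cv2
for n in ("scene","side","wrist"):
    s=r.snapshot(n);i=cv2.cvtColor(s["pixels"],cv2.COLOR_RGB2BGR)
    cv2.imwrite(f"pics/{n}1.png",i)
    if n=="scene": cv2.imwrite("pics/scene1c.png",cv2.resize(i[100:300,130:380],None,fx=3,fy=3,interpolation=cv2.INTER_CUBIC))
    if n=="side": cv2.imwrite("pics/side1c.png",cv2.resize(i[100:300,200:420],None,fx=3,fy=3,interpolation=cv2.INTER_CUBIC))
E
```

```text
1.4 [461.4838  31.6266 206.8199] [179.3606   0.0961  83.8242] [1.5294 0.5211 0.7688] 42.513573178006254 deck (np.float64(-98.24300916333597), np.float64(29.187137750355184))
[ 0.003  -0.0074  0.0987] [0.0112 0.0017 0.0004]
```

View pics/scene1c.png

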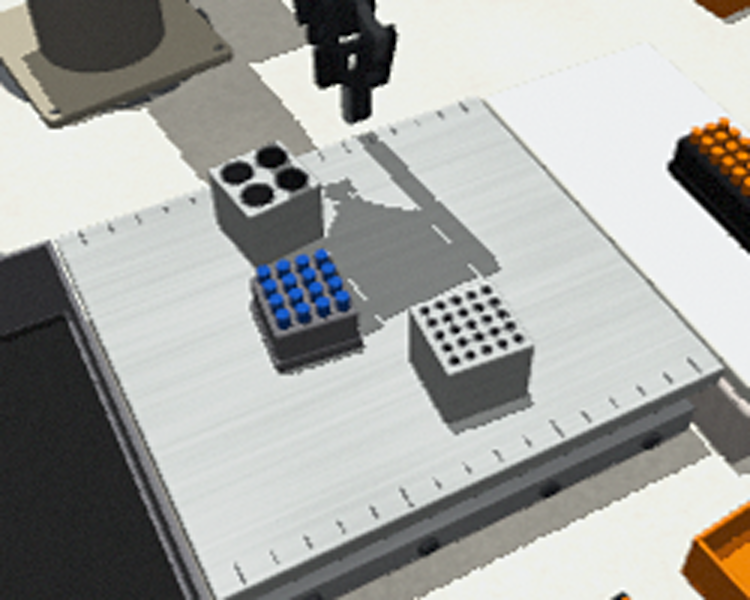

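View pics/side1c.png

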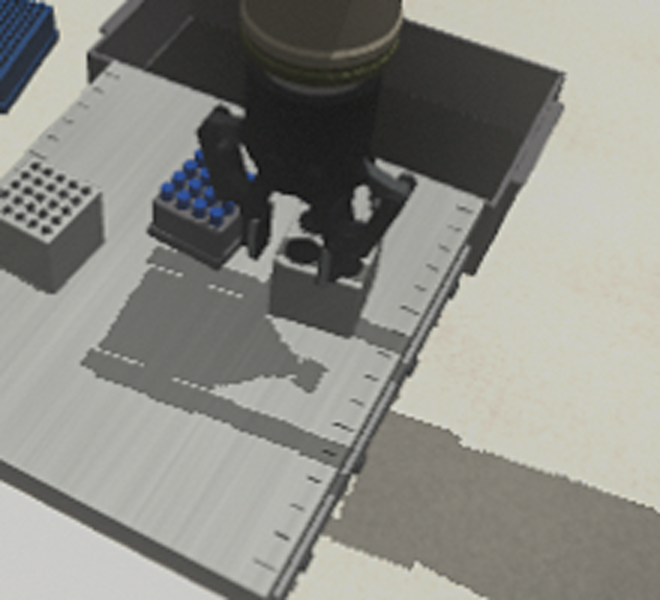

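The fingers are above and behind the wide block, between it and the white box (tip at about (355,115) in the scene crop). The area below is clear, so I'll descend.

```bash
python3 st.py -104.5 32 108
```

```text
1.55 [454.4474  36.743  198.9917] [-179.6872    0.0073   83.9592] [ 0.0999  0.4271 -0.0753] 42.50770251711814 deck (np.float64(-105.7908441099249), np.float64(33.51370854183532))
[-0.0015  0.0018  0.091 ] [-0.0055  0.0001  0.0028]
```

Call:
{"op": "jog_arm", "data": {
  "targets": [
    [0,0.001,0.035,0,0,0.002,0.5],
    [0,0.001,0.065,0,0,0.002,0.5],
    [0,0.001,0.085,0,0,0.002,0.5],
    [0,0.001,0.092,0,0,0.002,0.5],
    [0,0.001,0.092,0,0,0.002,0.5]
  ]
}}

```text
time: 1.97
tool_pos: [455.7, 38.5, 108.3]
tcp_rot: [-179.8, 0.0, 84.1]
ft_force: [-0.5, -0.0, 0.7]
finger_gap: 42.7
```

```bash
python3 st.py -104.5 8 108
python3 - <<'E'
from bench import r
import cv2
s=r.snapshot("scene");i=cv2.cvtColor(s["pixels"],cv2.COLOR_RGB2BGR)
cv2.imwrite("pics/scene2c.png",cv2.resize(i[120:240,170:320],None,fx=5,fy=5,interpolation=cv2.INTER_CUBIC))
E
```

```text
1.9667 [455.7194  38.5093 108.2616] [-179.8148    0.0011   84.0843] [-0.4935 -0.0277  0.741 ] 42.70283030764162 deck (np.float64(-104.71700884245618), np.float64(35.40706396455231))
[-0.0274  0.0001  0.0003] [-0.0032  0.      0.005 ]
```

View pics/scene2c.png

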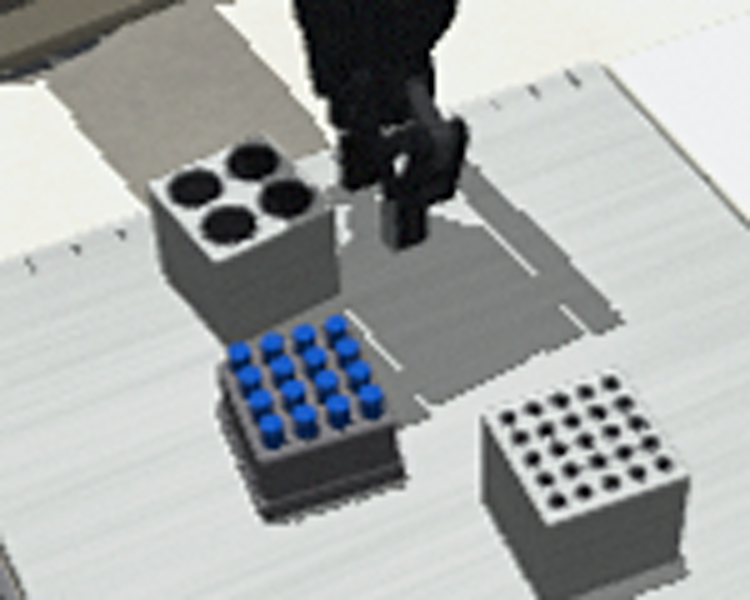

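Call:
{"op": "jog_arm", "data": {
  "targets": [
    [-0.01,0,0,0,0,0.005,0.5],
    [-0.02,0,0,0,0,0.005,0.5],
    [-0.026,0,0,0,0,0.005,0.5],
    [-0.031,0,0,0,0,0.005,0.5],
    [-0.036,0,0,0,0,0.005,0.5]
  ]
}}

```text
time: 2.43
tool_pos: [454.4, 1.3, 110.7]
tcp_rot: [179.9, -0.1, 83.6]
ft_force: [0.6, 7.4, 4.4]
finger_gap: 42.8
```

Call:
{"op": "jog_arm", "data": {
  "targets": [
    [-0.005,0,0,0,0,0,0.5],
    [-0.01,0,0,0,0,0,0.5],
    [-0.015,0,0,0,0,0,0.5],
    [-0.02,0,0,0,0,0,0.5],
    [-0.025,0,0,0,0,0,0.5]
  ]
}}

```text
time: 2.85
tool_pos: [451.6, -23.3, 110.6]
tcp_rot: [179.9, -0.1, 83.7]
ft_force: [1.7, 6.3, 3.9]
finger_gap: 42.8
```

```bash
python3 st.py -104.5 -100 108
python3 - <<'E'
from bench import r
import cv2
s=r.snapshot("scene");i=cv2.cvtColor(s["pixels"],cv2.COLOR_RGB2BGR)
cv2.imwrite("pics/scene3c.png",cv2.resize(i[120:240,170:320],None,fx=5,fy=5,interpolation=cv2.INTER_CUBIC))
E
```

```text
2.85 [451.6265 -23.2639 110.6252] [179.8663  -0.0922  83.6771] [1.7103 6.2617 3.9337] 42.812769643725346 deck (np.float64(-102.1145538926118), np.float64(-26.446893699892495))
[-0.0736 -0.0022  0.0025] [ 0.0023 -0.0016 -0.0021]
```

View pics/scene3c.png

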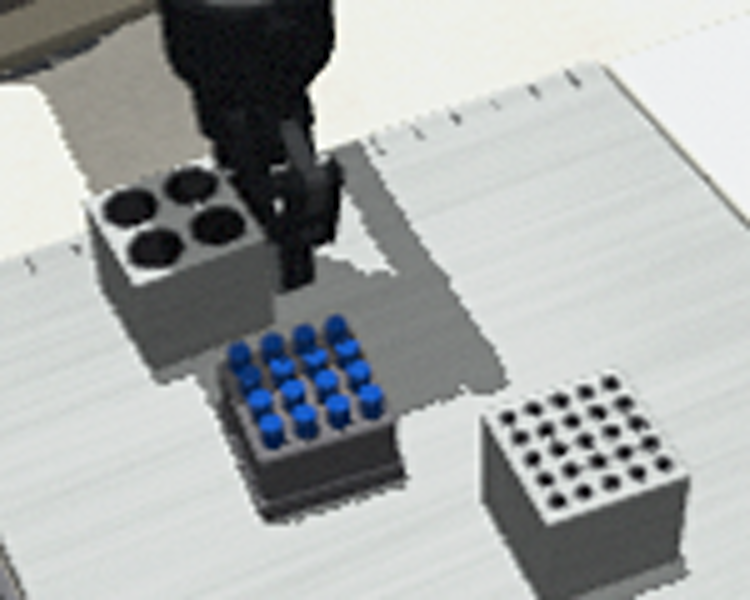

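Call:
{"op": "jog_arm", "data": {
  "targets": [
    [-0.007,-0.001,0,0,0,0,0.5],
    [-0.014,-0.001,0,0,0,0,0.5],
    [-0.021,-0.001,0,0,0,0,0.5],
    [-0.028,-0.001,0,0,0,0,0.5],
    [-0.035,-0.001,0,0,0,0,0.5]
  ]
}}

```text
time: 3.32
tool_pos: [446.6, -57.9, 110.4]
tcp_rot: [179.9, -0.1, 83.7]
ft_force: [0.8, 6.8, 5.1]
finger_gap: 42.9
```

Call:
{"op": "jog_arm", "data": {
  "targets": [
    [-0.007,0,0,0,0,0,0.5],
    [-0.014,0,0,0,0,0,0.5],
    [-0.021,0,0,0,0,0,0.5],
    [-0.028,0,0,0,0,0,0.5],
    [-0.035,0,0,0,0,0,0.5]
  ]
}}

```text
time: 3.73
tool_pos: [442.7, -92.8, 110.4]
tcp_rot: [179.9, -0.1, 83.7]
ft_force: [1.1, 7.1, 5.4]
finger_gap: 42.8
```

Call:
{"op": "jog_arm", "data": {
  "targets": [
    [-0.007,0,0,0,0,0,0.5],
    [-0.014,0,0,0,0,0,0.5],
    [-0.021,0,0,0,0,0,0.5],
    [-0.028,0,0,0,0,0,0.5],
    [-0.034,0,0,0,0,0,0.5]
  ]
}}

```text
time: 4.15
tool_pos: [438.9, -126.7, 110.4]
tcp_rot: [179.9, -0.1, 83.7]
ft_force: [0.7, 7.9, 7.5]
finger_gap: 42.8
```

```bash
python3 st.py -104.5 -160 108
python3 - <<'E'
from bench import r
import cv2
s=r.snapshot("scene");i=cv2.cvtColor(s["pixels"],cv2.COLOR_RGB2BGR)
cv2.imwrite("pics/scene4c.png",cv2.resize(i[130:290,100:300],None,fx=4,fy=3.7,interpolation=cv2.INTER_CUBIC))
s=r.snapshot("side");i=cv2.cvtColor(s["pixels"],cv2.COLOR_RGB2BGR)
cv2.imwrite("pics/side4c.png",cv2.resize(i[80:240,220:420],None,fx=4,fy=3.7,interpolation=cv2.INTER_CUBIC))
E
```

```text
4.15 [ 438.9319 -126.6931  110.4308] [179.8978  -0.0639  83.6763] [0.7262 7.8625 7.4816] 42.82140814786285 deck (np.float64(-103.56455127149157), np.float64(-130.64212396126052))
[-0.0294 -0.0009  0.0024] [ 0.0018 -0.0011 -0.0022]
```

View pics/scene4c.png

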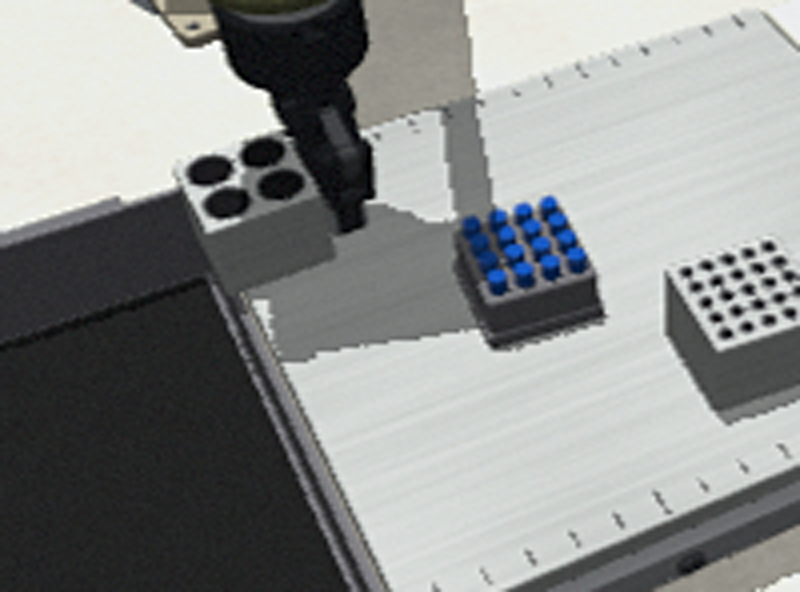

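View pics/side4c.png

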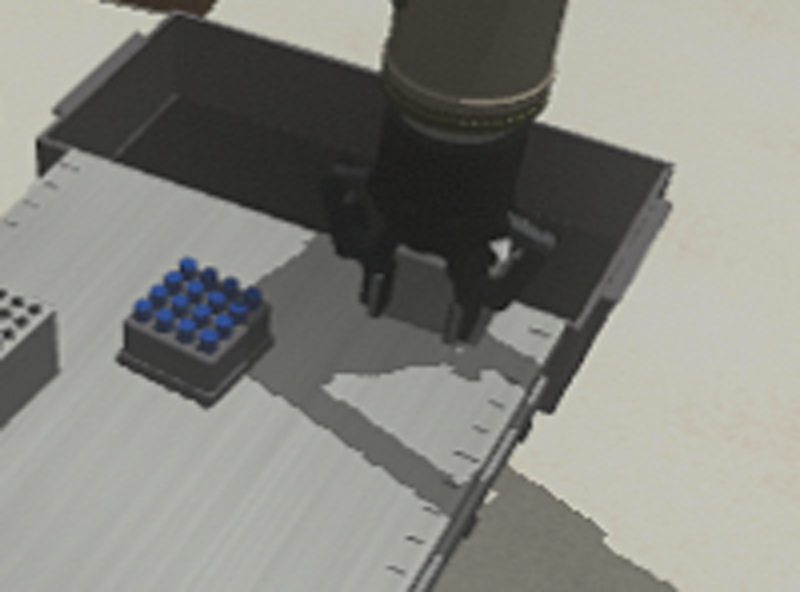

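Call:
{"op": "jog_arm", "data": {
  "targets": [
    [-0.006,0,0,0,0,0,0.5],
    [-0.012,0,0,0,0,0,0.5],
    [-0.018,0,0,0,0,0,0.5],
    [-0.024,0,0,0,0,0,0.5],
    [-0.029,0,0,0,0,0,0.5]
  ]
}}

```text
time: 4.67
tool_pos: [435.9, -155.2, 110.5]
tcp_rot: [179.9, -0.1, 83.7]
ft_force: [1.7, 4.1, 4.7]
finger_gap: 42.8
```

Call:
{"op": "jog_arm", "data": {
  "targets": [
    [-0.005,0,0,0,0,0,0.5],
    [-0.01,0,0,0,0,0,0.5],
    [-0.015,0,0,0,0,0,0.5],
    [-0.02,0,0,0,0,0,0.5],
    [-0.025,0,0,0,0,0,0.5]
  ]
}}

```text
time: 5.08
tool_pos: [431.9, -180.8, 108.9]
tcp_rot: [-180.0, 0.0, 83.7]
ft_force: [0.4, 0.4, 0.1]
finger_gap: 43.0
```

```bash
cat > pic.py <<'E'
import sys
from bench import r
import cv2
k=sys.argv[1]
s=r.snapshot("scene");i=cv2.cvtColor(s["pixels"],cv2.COLOR_RGB2BGR)
cv2.imwrite(f"pics/scene{k}c.png",cv2.resize(i[120:280,50:250],None,fx=4,fy=3.7,interpolation=cv2.INTER_CUBIC))
s=r.snapshot("side");i=cv2.cvtColor(s["pixels"],cv2.COLOR_RGB2BGR)
cv2.imwrite(f"pics/side{k}c.png",cv2.resize(i[80:240,220:420],None,fx=4,fy=3.7,interpolation=cv2.INTER_CUBIC))
E
python3 st.py -104.5 -190 108; python3 pic.py 5
```

```text
5.0833 [ 431.857  -180.7774  108.9228] [-179.9542    0.0039   83.6809] [0.419  0.3926 0.1024] 42.98444604565242 deck (np.float64(-104.75707836656237), np.float64(-185.17420349021666))
[-0.0048  0.0003  0.0009] [-0.0008  0.0001 -0.0021]
```

View pics/scene5c.png

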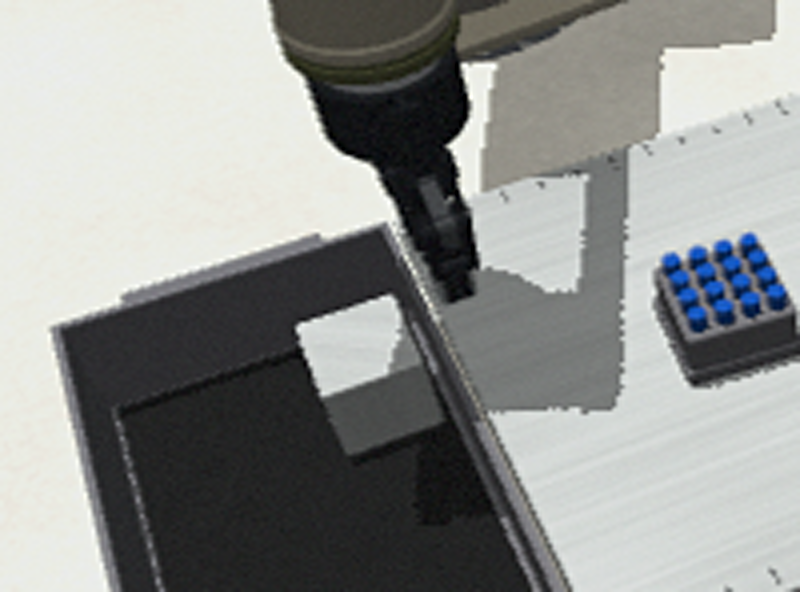

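View pics/side5c.png

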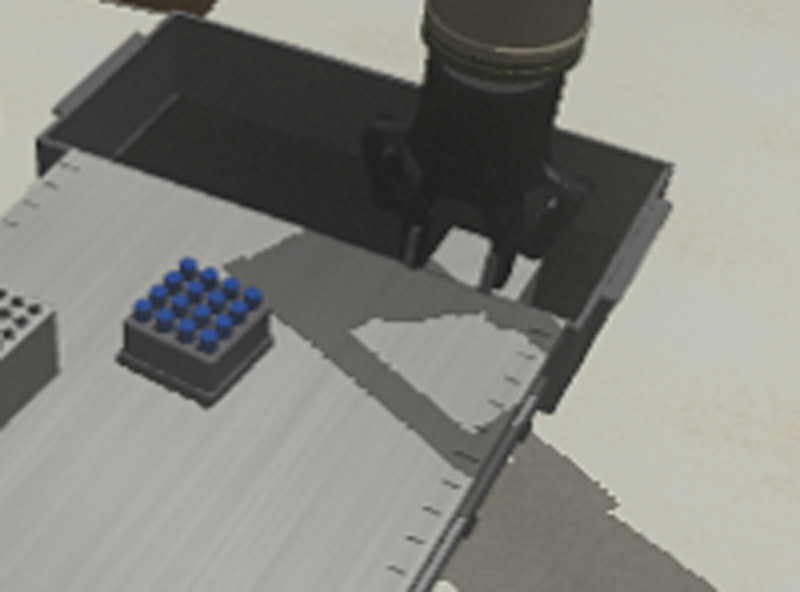

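The block has gone over and sits in the tub (scene crop about (370,370)). I'll back the arm up and away, then check that it lies flat.

Call:
{"op": "jog_arm", "data": {
  "targets": [
    [0.01,0,-0.02,0,0,0,0.5],
    [0.03,0,-0.05,0,0,0,0.5],
    [0.06,0,-0.08,0,0,0,0.5],
    [0.09,0,-0.1,0,0,0,0.5],
    [0.12,0,-0.12,0,0,0,0.5]
  ]
}}

```text
time: 5.6
tool_pos: [445.6, -60.0, 231.1]
tcp_rot: [179.9, 0.0, 83.6]
ft_force: [0.3, -0.3, -1.0]
finger_gap: 42.9
```

Call:
{"op": "jog_arm", "data": {
  "targets": [
    [0.03,0,-0.01,0,0,0,0.5],
    [0.06,0,-0.02,0,0,0,0.5],
    [0.08,0,-0.02,0,0,0,0.5],
    [0.1,0,-0.02,0,0,0,0.5],
    [0.1,0,-0.02,0,0,0,0.5]
  ]
}}

```text
time: 6.02
tool_pos: [456.6, 41.4, 249.4]
tcp_rot: [180.0, -0.1, 83.9]
ft_force: [0.5, 0.5, 0.3]
finger_gap: 42.3
```

```bash
python3 st.py -104.5 0 230; python3 pic.py 6
python3 - <<'E'
from bench import r
import cv2,pickle
for n in ("scene","side"):
    s=r.snapshot(n); pickle.dump(s,open(f"{n}6.pkl","wb")); cv2.imwrite(f"pics/{n}6.png",cv2.cvtColor(s["pixels"],cv2.COLOR_RGB2BGR))
i=cv2.imread("pics/scene6.png"); cv2.imwrite("pics/scene6z.png",cv2.resize(i[180:260,110:190],None,fx=7,fy=7,interpolation=cv2.INTER_CUBIC))
E
```

```text
6.0167 [456.5535  41.4474 249.449 ] [179.9862  -0.0773  83.8608] [0.4805 0.4983 0.2929] 42.25978912268949 deck (np.float64(-104.20513739506008), np.float64(38.41806369484168))
[-0.0384 -0.0003  0.0194] [ 0.0002 -0.0013  0.0011]
```

View pics/scene6z.png

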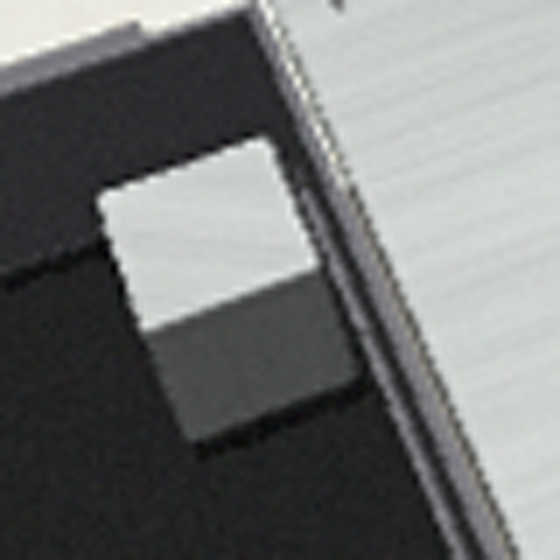

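View pics/side6c.png

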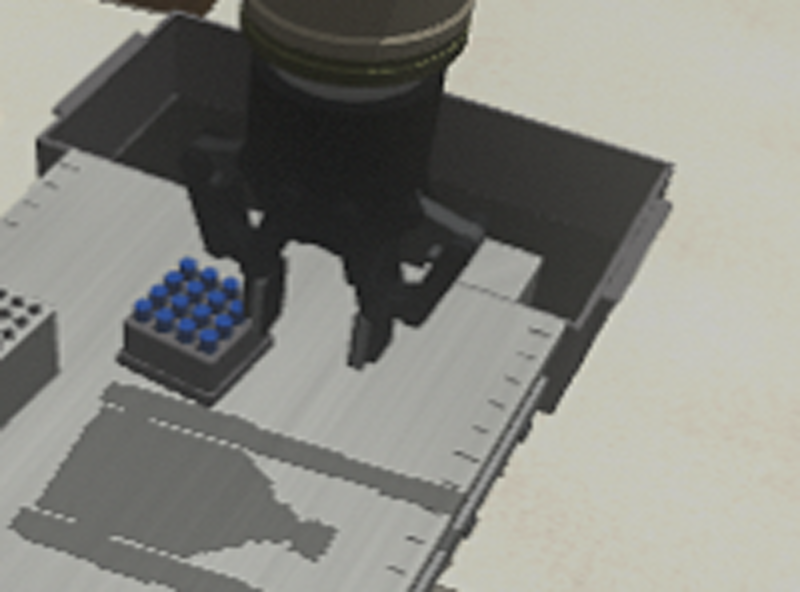

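View pics/scene6.png

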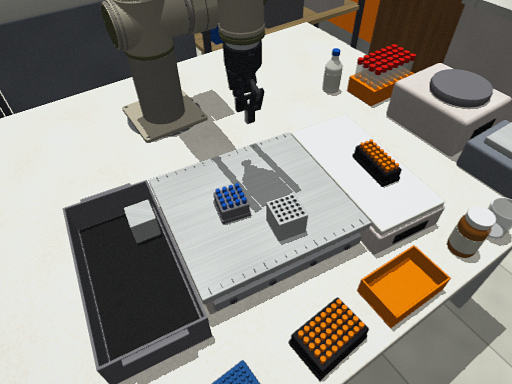

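The block sits in the tub at about (142,218) with one side face up. I'll measure whether that face is level and at the height expected for a block flat on the floor.

Run:
```python
from h import *
np.set_printoptions(precision=1,suppress=True)
a=pickle.load(open("scene6.pkl","rb"));b=pickle.load(open("side6.pkl","rb"))
c=crop([(99,194),(267,137),(320,268),(146,331),(195,443),(362,378)],7,(110,180))
for z in (72,80):
    t=onz(a,c[:4],z)
    for p in t: print(z,np.array(w2d(p)))
    print([np.linalg.norm(t[(i+1)%4]-t[i]) for i in range(4)])
for p in onz(a,c[4:],7): print("bottom",np.array(w2d(p)))
s=crop([(543,258)],[4,3.7],(220,80))
print("side corner",np.array(w2d(onz(b,s,72)[0])))
```

```text
72 [-138.6 -275.5]
72 [-136.8 -217.6]
72 [ -72.1 -218.8]
72 [ -73.5 -276.5]
[np.float64(57.87854023840734), np.float64(64.69580492727457), np.float64(57.735126201828436), np.float64(65.11057538912381)]
80 [-130.8 -275.3]
80 [-129.1 -218.1]
80 [ -65.1 -219.2]
80 [ -66.5 -276.3]
[np.float64(57.20242507899891), np.float64(63.94005306689086), np.float64(57.06068635081249), np.float64(64.34997833748685)]
bottom [ -74.7 -275.9]
bottom [ -74.1 -216.8]
side corner [-141.3 -275.6]
```

Run:
```python
from bench import r
import cv2,numpy as np
a=cv2.imread("pics/scene0.png").astype(int);b=cv2.imread("pics/scene6.png").astype(int)
print(abs(a-b)[192:240,266:306].mean())
print(r.sense()["time"],r.hand_in())
```

```text
9.395833333333334
the job is handed in; nothing more can be done
6.2167 None
```

I slid the wide-well block along its row with the half-closed fingers, low on its rear face, and tipped it over the deck's end into the tub. I handed the job in at about 6.2 s.

- **Block in the tub:** The last pictures show it lying flat on one side, against neither tub wall. Its upper face measures about 58 x 65 mm at z = 72 mm, close to the 60 x 66 mm expected. Its lower corners sit directly beneath the upper ones, to within about 2 mm.
- **Forces and clearance:** The readings I took during the push stayed under about 11 N. At hand-in the gripper was at z ≈ 250 mm above the deck, touching nothing.
- **Fine-well block and tube rack:** By eye, both are where they started, and nothing came near the fine block. My one numeric check on it was inconclusive. The before-and-after image difference around it averaged 9 grey levels, not zero. I took this to be the arm's changed shadow, but did not re-measure the block's position.

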